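# Gauge a steel rod in the taper slot and set the cursor

## Task

Pick up the steel rod, lower it upright into the wide end of the gauge's tapered slot, and slide it along the slot towards the narrow end until it wedges firmly between both jaws, pressing it home with about 10 N and never more than 15 N. Leave it wedged there, standing upright on the base plate, then slide the gauge's cursor along its rail until the pointer's needle stands level with the middle of the rod. Leave the other things on the bench alone.

Things in the scene. Friction and masses are not known exactly. Their poses are not given: they have to be found in the camera images.
- rod_mid (a point): Middle of the loose plain steel rod (26 mm diameter, 95 mm long, about 0.25 kg), which stands upright on the bench at the start; the point is on its axis, half-way up; z is the rod's axis.
- gauge: The taper gauge, fixed: a dark steel base plate 280 x 170 x 8 mm with two aluminium jaws 30 mm high on it (jaw tops 38 mm above the bench). Origin on the bench, on the slot's middle line at half its length; x runs along the slot from the wide to the narrow end, y towards the cursor's rail (plate from y = -65 to +105 mm), z up. Nothing in it gives when pushed.
- slot_mouth (a point): Middle of the slot's wide end, on the base plate's top, 8 mm above the bench; axes as the gauge. The slot, between the jaws and open at top and ends, is 220 mm long and narrows from about 44 mm here to 11 mm; each face leans in 0.075 mm per mm. The rod fits loosely in the first 40 mm from here.
- slot_mid (a point): The slot's floor at half its length. It is nominally 27.5 mm wide here, but the jaw on the -y side was clamped up to 5 mm nearer or farther, not known how much. So the rod stops about 25 mm before to 48 mm past here, up to 3 mm off the middle line, to be felt: force rises within a few mm. It jams by friction and stays when let go.
- cursor (a joint): Position of the cursor on its rail, m: the needle's x in the gauge's frame; grows towards the narrow end; can run from -0.1 to +0.1 and starts near the narrow end. It slides against about 1.5 N of friction and stays where it is left.
- needle_tip (a point): Tip of the cursor's needle, a thin steel pointer that reaches over the jaw towards the slot, 22 mm from the slot's middle line and 44.5 mm above the bench; same axes as the gauge. It passes 6 mm or more clear of the rod.
- cursor_grip (a point): Where to take the cursor: middle of the upper part of its upright dark steel grip post, 65 mm above the bench, 80 mm from the slot's middle line; the post is 12 mm thick along the slot's x and 22 mm across, its top 87 mm above the bench.
- tape: Roll of brown packing tape, 104 mm wide, 49 mm high, lying on the bench; origin under its middle. To be left alone.
- ref_disc: Small black reference disc, 40 mm wide, 12 mm high; origin under its middle. To be left alone.
- battery: Black battery pack, 44 x 87 x 22 mm, lying on the bench; origin under its middle. To be left alone.
- driver: Screwdriver with a red handle, 195 mm long, 27 mm thick, lying on the bench beyond the gauge's narrow end; origin under its middle. To be left alone.
Not all that is in view belongs to the job. Of the things that look like the part that bears rod_mid, the larger one is meant.

How it is judged:
By the outcome, as a careful person would: the job done as asked, in the order asked, and still so for the second after the job is handed in, with the robot touching nothing.
It also fails if it takes over 69 s, if anything falls off the work surface, if the arm or the gripper's body presses on something with over 40 N, if the wrist force passes 120 N, or if a joint passes its speed limit or range.

## Robot

A 6-joint arm with a two-finger parallel gripper is mounted at the origin on the work surface; the furniture and walls round the work are solid. World frame = base frame: x ahead of the robot, y to its left, z up, the work surface at z = 0. Lengths are in mm, angles in rad, forces in N, time in s.
With the tool pointing down it reaches from about 350 to 775 mm from the base axis. Payload 7.3 kg.
Tool frame: the origin (TCP) lies at the very end of the fingers, on their centre line; the grasp point (between the pads) lies 19 mm behind it; z points along the fingers, y is the line along which they close (so a half turn about z gives the same grasp; the last joint's range is limited). The gripper opens to 92 mm and grips with 3 to 60 N. Pads are 19 mm wide; open, the fingers measure 130 mm over their backs; the gripper's body (75 mm by 190 mm) begins 47 mm behind the grasp point.
Start: joints at [-0.146, 0.342, 1.524, -0, 1.275, -0.146], TCP at [525.019, 0.019, 226.741] pointing down, gripper open.
Joint ranges: [-2.53, 2.53], [-0.77, 2.02], [0.04, 2.7], [-1, 4.14], [0.28, 2.66], [-3.11, 3.11]. Speed limits (rad/s): [2.57, 2.57, 3.14, 3.14, 3.14, 3.14].

## Interface

Orientations are given as [roll, pitch, yaw] about the fixed x, y, z axes, in that order (R = Rz(yaw) Ry(pitch) Rx(roll)).
In Python, from plant import get_obs, capture, close_job gives the robot as it stands. The module is installed in compiled form; this text tells all that it offers.
- The arm moves only by the shell command python3 -m handwheel 'ROWS'. ROWS is JSON, a list of rows, each a list of 3 entries, a list of its own where there are three numbers: the turn, a rotation vector about the tool's x, y, z in degrees, then the shift along the tool's x, y, z in m, then the opening, from 0 (shut) to 1 (fully open). A call has 1 to 12 rows; each row is the pose to reach, as a shift and turn from the pose commanded when the call began, along the tool's axes at that moment; what a row does not reach only later rows make up. A row lasts 1/10 s, in which the tool goes at most 50 mm and 8.59 degrees, less where a joint would pass 70% of its speed; a pose out of reach is approached as far as the arm can. A call with a gripper value outside its range is refused whole. The fingers move at their own pace and stop on an object; the grip force is fixed at half the most. Time passes only in rows, so rows that repeat a pose let the fingers close. It gives the time, the measured TCP pose, the force, the opening and the grip force at its end, in the units of the state.
- get_obs(): the state, without advancing time (a new reading comes with each control period).
- capture(name): name is "scene" or "side" or "wrist"; returns a dict with "image" (420x560x3 uint8, red, green, blue), "depth" (420x560 float32, mm along the optical axis (not along the pixel's ray), 0 where there is no reading), "fx", "fy", "cx", "cy" (pixels), "k1" (the pictures are not rectified: a ray, as slopes to the right and down, at radius r is drawn at 1 + k1 r^2 times it, then the intrinsics apply), "camera_from_world" (4x4, takes a point from world to camera coordinates). Camera axes: x right, y down, z forward; pixel columns grow to the right and rows downward; lengths in mm; the calibration is good to about 2 mm. A picture is of the moment at which its call begins.
- close_job(): hands the job in; it is judged then, once.
The state is a dict: "time": time; "joint_positions": joint angles; "dq": joint speeds; "tau": joint torques, N m; "tool_pos": TCP position; "tcp_rot": TCP orientation; "contact_force": force on the tool from outside, world axes, zero at the start; "moment": the same for the moment, N m; "grip_width": finger opening in mm; "finger_force": force on a finger pad.
Only numpy, scipy, OpenCV 4.12 (cv2) and the standard library are available. Lean on these libraries where they do the work, as an engineer would, in place of code of your own. Each camera call takes 0.05 s, during which the arm holds its last target. There are 200 camera calls.

## Working session

There is one attempt and no reset: what is moved stays moved. The work goes in short steps, Python scripts to look and compute and a shell command to move; the robot and the scene stay as the last step left them, time stands still between calls to the robot, and variables do not carry over. Pictures are saved under pics/ and viewed, at most 10 in all, crops included, and the job is handed in when it is done.

```bash
mkdir -p pics; cat > h.py <<'E'
import numpy as np, cv2
from plant import get_obs, capture, close_job
def snap(cam,name):
    c=capture(cam); cv2.imwrite(f'pics/{name}.png',c['image'][:,:,::-1]); np.savez(f'pics/{name}.npz',**c); return c
def load(name): return dict(np.load(f'pics/{name}.npz'))
def K(c): return np.array([[c['fx'],0,c['cx']],[0,c['fy'],c['cy']],[0,0,1.]],float)
def ray(c,u,v):
    d=np.array([c['k1'],0,0,0],float)
    p=cv2.undistortPoints(np.array([[[u,v]]],float),K(c),d).ravel()
    T=np.linalg.inv(c['camera_from_world']); return T[:3,3],T[:3,:3]@np.array([p[0],p[1],1])
def at_z(c,u,v,z):
    o,d=ray(c,u,v); return o+d*(z-o[2])/d[2]
def at_d(c,u,v):
    o,d=ray(c,u,v); return o+d*float(c['depth'][int(round(v)),int(round(u))])
def proj(c,P):
    q=c['camera_from_world']@np.append(P,1); x,y=q[:2]/q[2]; s=1+c['k1']*(x*x+y*y)
    return c['fx']*x*s+c['cx'],c['fy']*y*s+c['cy']
E
python3 -c "
from h import *
np.set_printoptions(precision=3,suppress=True)
for n in ('scene','side'):
    c=snap(n,n+'0'); print(np.linalg.inv(c['camera_from_world']),c['fx'],c['k1'])
o=get_obs(); print(o)
"
```

```text
[[   0.429   -0.643    0.634 -403.216]
 [  -0.903   -0.3      0.307 -438.049]
 [  -0.007   -0.704   -0.71  1077.293]
 [   0.       0.       0.       1.   ]] 546.2335082840708 -0.16232441540416315
[[    0.939    -0.147     0.312   136.394]
 [   -0.345    -0.354     0.87  -1060.163]
 [   -0.018    -0.924    -0.383   565.059]
 [    0.        0.        0.        1.   ]] 524.5749380348855 0.04146483957609107
{'time': 0.1, 'joint_positions': array([-0.146,  0.343,  1.525, -0.   ,  1.275, -0.146]), 'dq': array([-0.001, -0.001, -0.002, -0.002,  0.001,  0.   ]), 'tau': array([  0.001, -43.2  , -24.469,   0.072,   0.053,  -0.   ]), 'tool_pos': array([524.624,   0.062, 226.109]), 'tcp_rot': array([-3.14 , -0.   ,  1.571]), 'contact_force': array([-0.17, -0.37,  0.47]), 'moment': array([ 0.019, -0.027, -0.005]), 'finger_force': 0.0, 'grip_width': 91.70462322626021}
```

View pics/scene0.png

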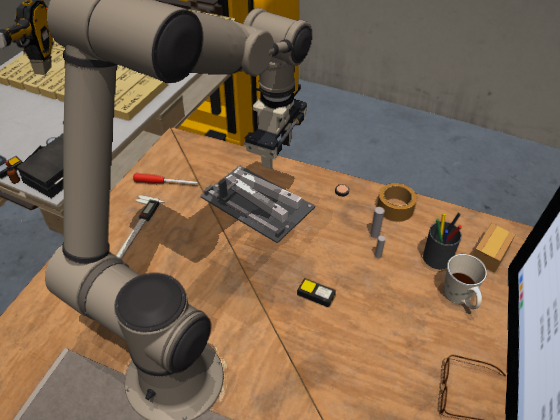

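View pics/side0.png

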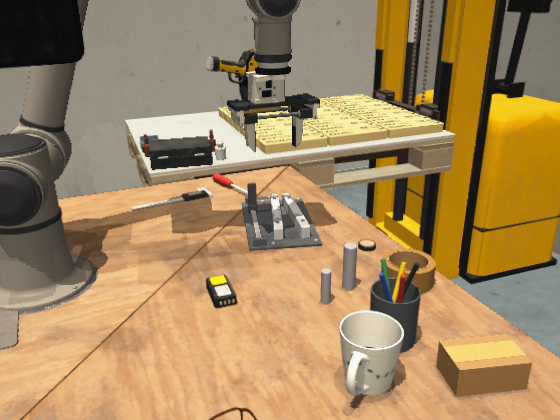

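Two upright rods are in view. The larger is at scene (377,221) / side (349,266), the smaller at scene (380,246) / side (326,286). The larger one is meant. The gauge is at scene (258,202), with its cursor post at about (222,187). I'll confirm all of this in one enlarged crop.

```bash
python3 -c "
from h import *
np.set_printoptions(precision=1,suppress=True)
c=load('scene0');s=load('side0')
a=cv2.resize(c['image'][155:265,190:400],None,fx=3.8,fy=3.8,interpolation=cv2.INTER_CUBIC)
b=cv2.resize(s['image'][170:310,230:370],(0,0),fx=2.7,fy=2.7,interpolation=cv2.INTER_CUBIC)
cv2.imwrite('pics/cropA.png',a[:,:,::-1])
b=cv2.resize(s['image'][175:310,230:370],None,fx=4.4,fy=4.4,interpolation=cv2.INTER_CUBIC)
cv2.imwrite('pics/cropB.png',b[:,:,::-1])
print('rod top scene',at_z(c,379,209,95),'side',at_z(s,350,247,95),at_d(s,350,247))
print('small top', at_d(s,326,271))
"
```

```text
rod top scene [ 586.4 -256.9   95. ] side [ 581.1 -263.9   95. ] [ 578.5 -268.5   97.7]
small top [ 518.  -290.4   69.9]
```

View pics/cropA.png

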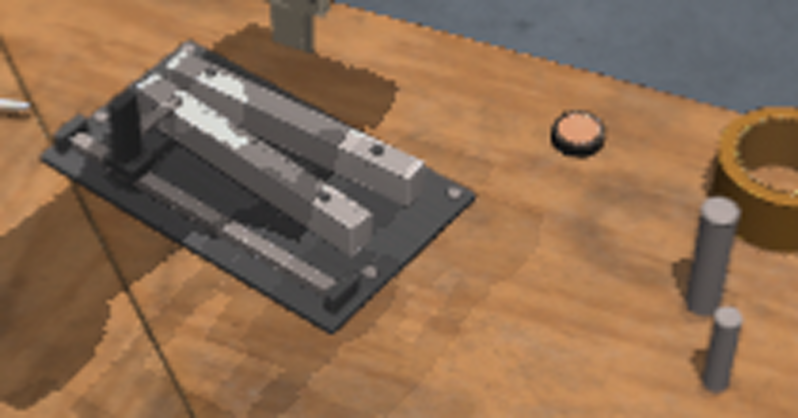

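View pics/cropB.png

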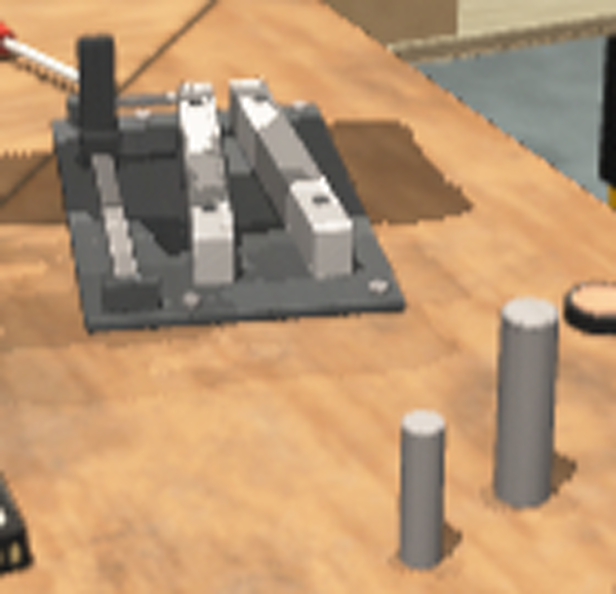

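The crops confirm it: the larger rod has its top at crop A (719,211), and the smaller one is shorter and nearer the camera. The slot's wide end is on the right in the scene view, with the rail on the robot's side and the cursor post near the narrow end. Next I'll fit the gauge pose from the plate corners.

```bash
cat > fit.py <<'E'
from h import *
from scipy.optimize import least_squares
np.set_printoptions(precision=1,suppress=True)
c=load('scene0');s=load('side0')
A=lambda x,y:(190+(x+.5)/3.8-.5,155+(y+.5)/3.8-.5)
B=lambda x,y:(230+(x+.5)/4.4-.5,175+(y+.5)/4.4-.5)
# gauge coords of plate corners (top z=8)
g=dict(nr=(140,105),nf=(140,-65),wr=(-140,105),wf=(-140,-65))
obs=[('nr',c,A(42,155)),('nf',c,A(190,42)),('wf',c,A(475,194)),('wr',c,A(332,323)),
     ('wr',s,B(88,320)),('wf',s,B(404,299)),('nr',s,B(54,122)),('nf',s,B(320,102))]
for k,cc,p in obs: print(k,at_z(cc,*p,8))
def f(q):
    r=[]
    for k,cc,p in obs:
        co,si=np.cos(q[2]),np.sin(q[2]); x,y=g[k]
        w=at_z(cc,*p,8); r+=list(w[:2]-[q[0]+co*x-si*y,q[1]+si*x+co*y])
    return r
r=least_squares(f,[560,0,1.57]); q=r.x; print('gauge',q[:2],np.degrees(q[2]),r.fun)
G=lambda x,y:q[:2]+[np.cos(q[2])*x-np.sin(q[2])*y,np.sin(q[2])*x+np.cos(q[2])*y]
print('mouth',G(-110,0),'in20',G(-88,0))
print('rod',at_z(c,*A(719,211),95),at_z(s,*B(529,313),95), at_z(s,*B(525,495),0))
E
python3 fit.py
```

```text
nr [512.1 234.3   8. ]
nf [672.7 194.3   8. ]
wf [610.5 -74.1   8. ]
wr [452.7 -32.9   8. ]
wr [450.  -31.9   8. ]
wf [612.6 -72.    8. ]
nr [513.4 233.1   8. ]
nf [681.2 199.5   8. ]
gauge [582.6  76.7] 76.65977988676455 [-0.6 -2.8 -5.4 -3.6 -3.1  0.5  4.5  2.4  1.9  3.4 -0.9  2.6  0.6 -4.
  3.   1.6]
mouth [557.2 -30.4] in20 [562.3  -8.9]
rod [ 582.2 -257.8   95. ] [ 583.2 -259.1   95. ] [ 586.7 -256.5    0. ]
```

```bash
python3 -m handwheel '[[[0,0,-76.7],[-0.1,0.03,0.02],1],[[0,0,-76.7],[-0.2,0.05,0.05],1],[[0,0,-76.7],[-0.258,0.058,0.05],1],[[0,0,-76.7],[-0.258,0.058,0.05],1],[[0,0,-76.7],[-0.258,0.058,0.05],1],[[0,0,-76.7],[-0.258,0.058,0.05],1],[[0,0,-76.7],[-0.258,0.058,0.05],1],[[0,0,-76.7],[-0.258,0.058,0.05],1],[[0,0,-76.7],[-0.258,0.058,0.05],1],[[0,0,-76.7],[-0.258,0.058,0.05],1],[[0,0,-76.7],[-0.258,0.058,0.05],1]]'
python3 -c "
from h import *
np.set_printoptions(precision=3,suppress=True)
c=load('scene0'); print('tape',at_z(c,398,196,49))
w=snap('wrist','w1'); print(np.linalg.inv(w['camera_from_world'])); print(proj(w,np.array([583,-258,95])),proj(w,np.array([518,-290,70])));print(get_obs())
"
```

```text
time: 1.2
tool_pos: [582.9, -257.8, 176.4]
tcp_rot: [3.141, -0.001, 2.906]
contact_force: [0.7, -0.3, 0.1]
grip_width: 91.9
finger_force: 0.0
tape [ 702.993 -280.766   49.   ]
[[   0.234    0.925    0.299  502.172]
 [   0.972   -0.223   -0.072 -238.012]
 [   0.       0.307   -0.952  334.69 ]
 [   0.       0.       0.       1.   ]]
(np.float64(277.2077306870169), np.float64(213.4429791703164)) (np.float64(218.67544431333243), np.float64(136.4815434308244))
{'time': 1.25, 'joint_positions': array([-0.537,  0.588,  1.262,  0.   ,  1.292, -1.872]), 'dq': array([ 0.001, -0.   , -0.   ,  0.001, -0.   , -0.01 ]), 'tau': array([ -0.076, -55.379, -24.573,  -0.061,   0.068,  -0.051]), 'tool_pos': array([ 582.949, -257.824,  176.522]), 'tcp_rot': array([ 3.141, -0.   ,  2.906]), 'contact_force': array([-0.371, -0.04 ,  0.612]), 'moment': array([ 0.089, -0.065,  0.01 ]), 'finger_force': 0.0, 'grip_width': 91.73395593418964}
```

View pics/w1.png

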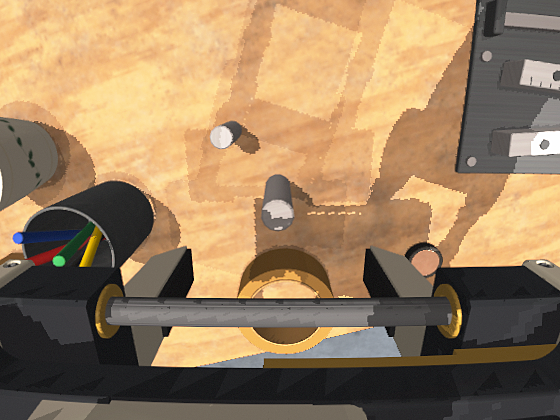

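Rod top is at (277,214), exactly as predicted. Smaller rod at (222,137), reference disc at (425,258), pencil cup at (100,230). I'll check the cup's clearance from the gripper body.

```bash
python3 -c "
from h import *
np.set_printoptions(precision=1,suppress=True)
for n in ('w1','scene0','side0'):
    c=load(n); 
    P=np.array([at_d(c,u,v) for u in range(0,560,2) for v in range(0,420,2) if c['depth'][v,u]>0])
    d=P[:,:2]-[583,-258]; a=np.radians(76.66); t=d@[np.cos(a),np.sin(a)]; b=d@[np.sin(a),-np.cos(a)]
    near=(t>-175)&(t<-60)&(abs(b)<90)&(P[:,2]>60)&(P[:,2]<170)
    q=np.c_[t,b,P[:,2]][near]
    print(n,len(q)); 
    for z in (60,80,100,120,140):
        m=(q[:,2]>z)&(q[:,2]<z+20)
        if m.any(): print(z,'t max',q[m,0].max(),'b',q[m,1].min(),q[m,1].max())
w=load('w1'); 
for p in ((277,214),(270,214),(284,220)): print(at_z(w,*p,95),at_d(w,*p))
"
```

```text
w1 940
60 t max -131.55091800955884 b -7.17547747007841 57.33128831703296
80 t max -131.1991661386655 b -7.714196835300845 51.81000138952014
100 t max -149.4171354260294 b 9.70484726179239 43.35725488150314
120 t max -143.17254433725932 b 1.9244495868173574 20.675811691470223
140 t max -142.07967453727045 b 12.53567056968176 19.42779447489045
scene0 109
60 t max -133.57609779851455 b -8.342794426223609 66.12529095425845
80 t max -133.57864044082817 b -10.817552535314253 69.22959595637354
100 t max -149.75924118352745 b 13.936026073799383 49.66336820812103
120 t max -144.21022800454574 b 9.72097815323315 56.508271370380974
140 t max -149.5512355170394 b 13.837855499380064 13.837855499380064
side0 212
60 t max -131.21907671376698 b -8.587827054485356 70.31968936300572
80 t max -131.56016702974307 b -8.198948000244014 70.24240509007939
100 t max -151.29985224371222 b 18.527001538674607 43.38743045848723
120 t max -145.26103713863455 b 13.573897916647343 50.189366971602986
140 t max -144.06678241584814 b 13.414682961968726 18.149970602967525
[ 583.4 -258.3   95. ] [ 583.5 -258.3   94.7]
[ 582.1 -263.5   95. ] [ 581.5 -263.3   96.8]
[ 589.4 -254.2   95. ] [ 589.5 -254.2   94.9]
```

```bash
python3 -m handwheel '[[[0,0,0],[0,0,0.04],1],[[0,0,0],[0,0,0.08],1],[[0,0,0],[0,0,0.12],1],[[0,0,0],[0,0,0.138],1],[[0,0,0],[0,0,0.138],1],[[0,0,0],[0,0,0.138],0],[[0,0,0],[0,0,0.138],0],[[0,0,0],[0,0,0.138],0],[[0,0,0],[0,0,0.138],0],[[0,0,0],[0,0,0.138],0],[[0,0,0],[0,0,0.138],0],[[0,0,0],[0,0,0.138],0]]'
```

```text
time: 2.45
tool_pos: [583.0, -258.0, 38.8]
tcp_rot: [-3.142, 0.0, 2.909]
contact_force: [0.6, 0.2, 0.2]
grip_width: 40.6
finger_force: 0.0
```

```bash
python3 -m handwheel '[[[0,0,0],[0,0,0],0],[[0,0,0],[0,0,0],0],[[0,0,0],[0,0,0],0],[[0,0,0],[0,0,0],0],[[0,0,0],[0,0,0],0]]'; python3 -m handwheel '[[[0,0,0],[0,0,-0.03],0],[[0,0,0],[0,0,-0.07],0],[[0,0,0],[0,0,-0.08],0],[[0,0,0],[0,0,-0.08],0]]'; python3 -c "
from h import *
print(get_obs())"
```

```text
time: 2.95
tool_pos: [583.0, -258.0, 38.7]
tcp_rot: [3.142, 0.0, 2.909]
contact_force: [0.8, -0.3, 0.7]
grip_width: 25.7
finger_force: 30.0
time: 3.35
tool_pos: [583.8, -258.4, 120.3]
tcp_rot: [-3.141, 0.003, 2.91]
contact_force: [-0.3, 0.4, -3.0]
grip_width: 25.7
finger_force: 30.0
{'time': 3.35, 'joint_positions': array([-5.36656591e-01,  6.37989898e-01,  1.33433339e+00,  3.59421584e-05,
        1.16572423e+00, -1.87541772e+00]), 'dq': array([-0.00090048,  0.04587794,  0.05463519, -0.00055189, -0.02063426,
       -0.00072284]), 'tau': array([ 3.65896337e-02, -5.92686653e+01, -2.48021275e+01, -5.59494481e-02,
        3.34865022e-01,  1.85416579e-04]), 'tool_pos': array([ 583.80822753, -258.39488683,  120.29015855]), 'tcp_rot': array([-3.14056091,  0.00339184,  2.9095451 ]), 'contact_force': array([-0.27809953,  0.36252638, -2.96510055]), 'moment': array([0.11821527, 0.00648149, 0.02909781]), 'finger_force': 29.981391727924347, 'grip_width': 25.689866756669954}
```

```bash
python3 -m handwheel '[[[0,0,0],[0.015,0.045,0],0],[[0,0,0],[0.03,0.09,0],0],[[0,0,0],[0.045,0.135,0],0],[[0,0,0],[0.06,0.18,0],0],[[0,0,0],[0.073,0.22,0],0],[[0,0,0],[0.078,0.233,0],0],[[0,0,0],[0.078,0.233,0],0],[[0,0,0],[0.078,0.233,0],0],[[0,0,0],[0.078,0.233,0],0]]'; python3 -c "
from h import *
w=snap('wrist','w2'); print(get_obs()['tool_pos'],get_obs()['contact_force'])
im=w['image']; cv2.imwrite('pics/w2b.png',cv2.resize(im,(800,600),interpolation=cv2.INTER_CUBIC)[:,:,::-1])"
```

```text
time: 4.25
tool_pos: [560.7, -14.7, 118.0]
tcp_rot: [-3.141, -0.001, 2.908]
contact_force: [0.7, 0.2, -2.7]
grip_width: 25.3
finger_force: 30.0
[560.74036508 -14.73337071 118.20546555] [-0.02632366 -0.00688365 -1.67773917]
```

View pics/w2b.png

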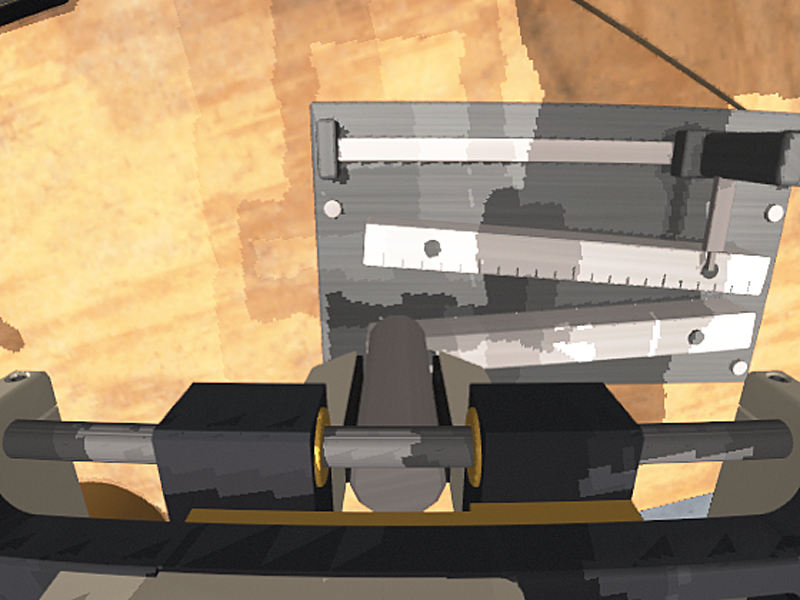

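```bash
python3 -c "
from h import *
w=load('w2'); cv2.imwrite('pics/w2c.png',cv2.resize(w['image'][130:275,240:560],None,fx=2.5,fy=2.5,interpolation=cv2.INTER_CUBIC)[:,:,::-1])"
cat > fit2.py <<'E'
from h import *
from scipy.optimize import least_squares
np.set_printoptions(precision=1,suppress=True)
w=load('w2'); S=lambda x,y:((x+.5)*.7-.5,(y+.5)*.7-.5)
L=[(S(*p),8,1,0,-140) for p in ((314,102),(321,230),(328,352))]+[(S(*p),8,0,1,105) for p in ((314,102),(500,103),(740,109))]\
 +[(S(*p),8,0,1,-65) for p in ((600,382),(745,381))]+[(S(745,381),8,1,0,140)]+[(S(*p),38,.075,1,13.75) for p in ((366,264),(768,294))]+[(S(365,240),38,1,0,-110)]
def loc(q,P):
    c,s=np.cos(q[2]),np.sin(q[2]); d=P[:2]-q[:2]; return np.array([c*d[0]+s*d[1],-s*d[0]+c*d[1]])
f=lambda q:[ (np.dot((a,b),loc(q,at_z(w,*p,z)))-k) for p,z,a,b,k in L]
r=least_squares(f,[582.6,76.7,1.338],loss='soft_l1'); q=r.x
if __name__=='__main__':
    print(q[:2],np.degrees(q[2]),np.array(f(q)))
    print('tool in gauge',loc(q,get_obs()['tool_pos'][:2]), np.degrees(get_obs()['tcp_rot'][2])-90)
    print('cursor post top', loc(q,at_z(w,*S(730,145),87)))
    for p in ((430,345),(480,337),(755,313)): print('-y jaw',loc(q,at_z(w,*S(*p),38)))
E
python3 fit2.py
```

```text
[582.3  78.7] 76.78887037905605 [ 0.4  0.9  1.2 -0.5 -1.2 -0.8  1.7  0.2 -4.2  0.6  0.3 -1.9]
tool in gauge [-95.9  -0.3] 76.5963606809241
cursor post top [37.5 84.1]
-y jaw [-77.6 -23.2]
-y jaw [-50.3 -18.5]
-y jaw [105.6  -5.5]
```

View pics/w2c.png

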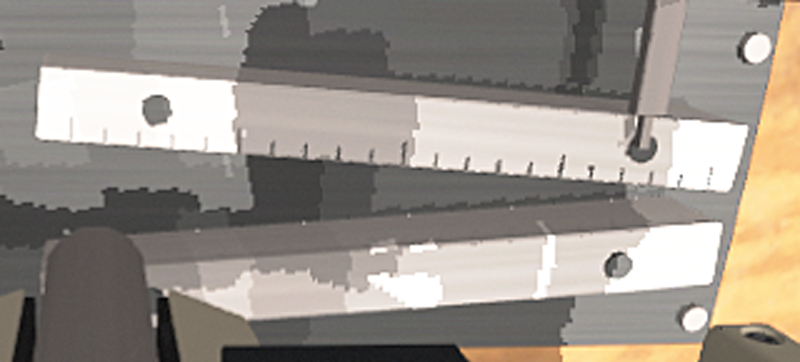

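The crop shows the needle tip at about crop (640,150) and the slot symmetric to within ~1 mm. The tool is 14 mm past the mouth and on the middle line, so I'll lower it.

```bash
python3 -m handwheel '[[[0,0,0],[0,0.008,0.01],0],[[0,0,0],[0,0.008,0.03],0],[[0,0,0],[0,0.008,0.05],0],[[0,0,0],[0,0.008,0.06],0],[[0,0,0],[0,0.008,0.067],0],[[0,0,0],[0,0.008,0.067],0],[[0,0,0],[0,0.008,0.067],0]]'
python3 -m handwheel '[[[0,0,0],[0,0,0.001],0],[[0,0,0],[0,0,0.002],0],[[0,0,0],[0,0,0.003],0],[[0,0,0],[0,0,0.003],0]]'
python3 -c "
from fit2 import *
print('needle',loc(q,at_z(w,496,190,44.5)));o=get_obs();print(o['tool_pos'],o['contact_force'],loc(q,o['tool_pos']))"
```

```text
time: 5.0
tool_pos: [563.0, -5.6, 52.2]
tcp_rot: [3.141, 0.001, 2.909]
contact_force: [0.2, -0.2, -2.0]
grip_width: 25.4
finger_force: 30.0
time: 5.4
tool_pos: [562.6, -5.5, 48.8]
tcp_rot: [3.142, 0.0, 2.909]
contact_force: [0.6, -0.4, -2.2]
grip_width: 25.8
finger_force: 30.0
needle [68.  20.2]
[562.6  -5.5  48.8] [ 0.6 -0.4 -2.2] [-86.5   0. ]
```

```bash
python3 -m handwheel '[[[0,0,0],[0,0,0.001],0],[[0,0,0],[0,0,0.0015],0],[[0,0,0],[0,0,0.0015],0]]'
python3 -m handwheel '[[[0,0,0],[0,0,0.0007],0],[[0,0,0],[0,0,0.0007],0]]'
python3 -m handwheel '[[[0,0,0],[0,0,0.0006],0],[[0,0,0],[0,0,0.0006],0]]'
```

```text
time: 5.7
tool_pos: [562.5, -5.5, 47.2]
tcp_rot: [-3.142, -0.0, 2.909]
contact_force: [-0.2, -0.1, -3.1]
grip_width: 25.3
finger_force: 30.0
time: 5.9
tool_pos: [562.7, -5.5, 46.7]
tcp_rot: [3.142, 0.0, 2.909]
contact_force: [-0.3, 0.2, -1.6]
grip_width: 25.7
finger_force: 30.0
time: 6.1
tool_pos: [562.7, -5.5, 46.6]
tcp_rot: [3.142, 0.001, 2.91]
contact_force: [-1.8, -0.5, 5.1]
grip_width: 25.5
finger_force: 30.0
```

```bash
python3 -m handwheel '[[[0,0,0],[0,0.005,-0.0006],0],[[0,0,0],[0,0.015,-0.0006],0],[[0,0,0],[0,0.025,-0.0006],0],[[0,0,0],[0,0.033,-0.0006],0],[[0,0,0],[0,0.040,-0.0006],0],[[0,0,0],[0,0.045,-0.0006],0],[[0,0,0],[0,0.048,-0.0006],0],[[0,0,0],[0,0.05,-0.0006],0],[[0,0,0],[0,0.05,-0.0006],0]]'; cat > f.py <<'E'
from fit2 import *
def st():
    o=get_obs(); F=o['contact_force']; c,s=np.cos(q[2]),np.sin(q[2])
    print('t',round(o['time'],2),'pos',loc(q,o['tool_pos']),'z',round(o['tool_pos'][2],2),'F gauge',np.array([c*F[0]+s*F[1],-s*F[0]+c*F[1],F[2]]),'M',o['moment'].round(2),'rot',np.degrees(o['tcp_rot']).round(2),o['grip_width'].__round__(1))
st()
E
python3 f.py
```

```text
time: 7.0
tool_pos: [574.2, 43.4, 46.7]
tcp_rot: [3.141, 0.0, 2.909]
contact_force: [-0.8, -1.8, 2.5]
grip_width: 25.6
finger_force: 30.0
t 7.0 pos [-36.3  -0.2] z 46.66 F gauge [-1.9  0.4  2.5] M [-0.2  0.1 -0. ] rot [180.    0.  166.7] 25.6
```

```bash
python3 -m handwheel '[[[0,0,0],[0,0.003,-0.0001],0],[[0,0,0],[0,0.006,-0.0002],0],[[0,0,0],[0,0.009,-0.0002],0],[[0,0,0],[0,0.009,-0.0002],0]]'>/dev/null; python3 f.py
python3 -m handwheel '[[[0,0,0],[0,0.002,0],0],[[0,0,0],[0,0.004,0],0],[[0,0,0],[0,0.006,0],0],[[0,0,0],[0,0.006,0],0]]'>/dev/null; python3 f.py
python3 -m handwheel '[[[0,0,0],[0,0.002,0],0],[[0,0,0],[0,0.004,0],0],[[0,0,0],[0,0.004,0],0]]'>/dev/null; python3 f.py
```

```text
t 7.4 pos [-27.3   0.3] z 46.67 F gauge [-3.5  2.3  3.3] M [-0.5  0.4  0. ] rot [-180.    -0.   166.7] 26.0
t 7.8 pos [-22.    0.6] z 46.66 F gauge [-5.6  3.1  4.5] M [-0.9  0.7 -0. ] rot [-179.9   -0.1  166.7] 25.7
t 8.1 pos [-18.2   0.8] z 46.66 F gauge [-7.1  4.1  5. ] M [-1.1  0.8 -0.1] rot [-179.9   -0.1  166.7] 25.8
```

```bash
python3 -m handwheel '[[[0,0,0],[0.0005,-0.0004,-0.0002],0],[[0,0,0],[0.001,-0.0004,-0.0003],0],[[0,0,0],[0.001,-0.0004,-0.0003],0]]'>/dev/null; python3 f.py
```

```text
t 8.4 pos [-17.5   1.1] z 46.68 F gauge [-0.2  0.2 -0.3] M [-0.1  0.1 -0. ] rot [180.   -0.  166.7] 25.6
```

```bash
python3 -m handwheel '[[[0,0,0],[0.0003,0.001,0],0],[[0,0,0],[0.0003,0.0015,0],0],[[0,0,0],[0.0003,0.0015,0],0]]'>/dev/null; python3 f.py
python3 -m handwheel '[[[0,0,0],[0.0002,0.001,0],0],[[0,0,0],[0.0002,0.001,0],0]]'>/dev/null; python3 f.py
```

```text
t 8.7 pos [-16.1   1.3] z 46.78 F gauge [ 0.1  0.9 -2.3] M [ 0.1 -0.1 -0. ] rot [180.   -0.  166.7] 25.6
t 8.9 pos [-15.2   1.5] z 46.97 F gauge [-0.3 -0.2 -2.4] M [ 0.1 -0.   0. ] rot [180.   -0.  166.7] 25.8
```

```bash
python3 -m handwheel '[[[0,0,0],[0.0001,0.001,0.0003],0],[[0,0,0],[0.0001,0.001,0.0004],0]]'>/dev/null; python3 f.py
python3 -m handwheel '[[[0,0,0],[0.0001,0.001,0],0],[[0,0,0],[0.0001,0.001,0],0]]'>/dev/null; python3 f.py
python3 -m handwheel '[[[0,0,0],[0.0001,0.001,0],0],[[0,0,0],[0.0001,0.001,0],0]]'>/dev/null; python3 f.py
```

```text
t 9.1 pos [-14.3   1.5] z 46.69 F gauge [-0.3  1.  -1.4] M [ 0.1 -0.1  0. ] rot [180.    0.  166.7] 25.6
t 9.3 pos [-13.3   1.5] z 46.7 F gauge [ 0.4 -0.4 -2.4] M [ 0.2 -0.   0. ] rot [180.    0.  166.7] 25.4
t 9.5 pos [-12.3   1.6] z 46.69 F gauge [ 0.2  0.5 -1.6] M [ 0.1 -0.   0. ] rot [180.    0.  166.7] 25.5
```

```bash
for i in 1; do python3 -m handwheel '[[[0,0,0],[0.0001,0.001,0.0001],0],[[0,0,0],[0.0001,0.001,0.0001],0]]'>/dev/null; python3 f.py; done
python3 -m handwheel '[[[0,0,0],[0.0001,0.001,0],0],[[0,0,0],[0.0001,0.001,0],0]]'>/dev/null; python3 f.py
python3 -m handwheel '[[[0,0,0],[0.0001,0.001,0],0],[[0,0,0],[0.0001,0.001,0],0]]'>/dev/null; python3 f.py
```

```text
t 9.7 pos [-11.4   1.7] z 46.68 F gauge [-0.8  0.1 -0.4] M [-0.  -0.1  0. ] rot [-180.     0.   166.7] 25.3
t 9.9 pos [-10.4   1.8] z 46.68 F gauge [-0.5 -0.3 -0.1] M [-0.1 -0.1 -0. ] rot [180.    0.  166.7] 25.9
t 10.1 pos [-9.4  1.8] z 46.69 F gauge [-0.6 -1.2  0.5] M [-0.1  0.  -0.1] rot [180.    0.  166.7] 25.4
```

```bash
python3 -m handwheel '[[[0,0,0],[0,0.0008,0],0],[[0,0,0],[0,0.0008,0],0]]'>/dev/null; python3 f.py
python3 -m handwheel '[[[0,0,0],[0,0.0008,0],0],[[0,0,0],[0,0.0008,0],0]]'>/dev/null; python3 f.py
```

```text
t 10.3 pos [-8.6  1.9] z 46.66 F gauge [-1.7 -0.   2. ] M [-0.2  0.   0. ] rot [-180.     0.   166.7] 25.5
t 10.5 pos [-7.8  1.9] z 46.66 F gauge [-2.6  0.2  1.6] M [-0.4 -0.   0. ] rot [-180.     0.   166.7] 25.5
```

```bash
python3 -m handwheel '[[[0,0,0],[0,0.0005,0],0],[[0,0,0],[0,0.0005,0],0]]'>/dev/null; python3 f.py
python3 -m handwheel '[[[0,0,0],[0,0.0005,-0.0001],0],[[0,0,0],[0,0.0005,-0.0001],0]]'>/dev/null; python3 f.py
```

```text
t 10.7 pos [-7.4  1.9] z 46.69 F gauge [-2.8 -0.2  2.7] M [-0.5  0.1  0. ] rot [-180.     0.   166.7] 25.7
t 10.9 pos [-6.7  2. ] z 46.64 F gauge [-1.9  0.9  0.8] M [-0.4  0.1 -0. ] rot [180.    0.  166.7] 25.4
```

```bash
python3 -m handwheel '[[[0,0,0],[0,0.0006,0],0],[[0,0,0],[0,0.0006,0],0]]'>/dev/null; python3 f.py
python3 -m handwheel '[[[0,0,0],[0,0.0006,0],0],[[0,0,0],[0,0.0006,0],0]]'>/dev/null; python3 f.py
python3 -m handwheel '[[[0,0,0],[0,0.0006,0],0],[[0,0,0],[0,0.0006,0],0]]'>/dev/null; python3 f.py
```

```text
t 11.1 pos [-6.2  1.9] z 46.69 F gauge [-3.1 -0.3  1.2] M [-0.5  0.   0. ] rot [180.    0.  166.7] 25.5
t 11.3 pos [-5.6  2. ] z 46.67 F gauge [-2.5 -0.6  2.7] M [-0.4  0.  -0. ] rot [180.    0.  166.7] 25.7
t 11.5 pos [-5.  2.] z 46.65 F gauge [-3.2 -0.5  2.8] M [-0.5  0.1 -0. ] rot [-180.     0.   166.7] 25.8
```

```bash
python3 -m handwheel '[[[0,0,0],[0,0.0008,-0.0001],0],[[0,0,0],[0,0.0008,-0.0001],0]]'>/dev/null; python3 f.py
python3 -m handwheel '[[[0,0,0],[0,0.0008,0],0],[[0,0,0],[0,0.0008,0],0]]'>/dev/null; python3 f.py
python3 -m handwheel '[[[0,0,0],[0,0.0008,0],0],[[0,0,0],[0,0.0008,0],0]]'>/dev/null; python3 f.py
```

```text
t 11.7 pos [-4.  2.] z 46.66 F gauge [-0.9  0.3  1.8] M [-0.3  0.  -0. ] rot [180.   -0.  166.7] 25.5
t 11.9 pos [-3.3  2.1] z 46.69 F gauge [-2.4 -0.2  2.1] M [-0.4  0.1  0. ] rot [180.   -0.  166.7] 25.4
t 12.1 pos [-2.6  2.1] z 46.65 F gauge [-1.9  1.6  2.4] M [-0.4  0.1 -0. ] rot [-180.    -0.   166.7] 25.6
```

```bash
python3 -m handwheel '[[[0,0,0],[0.0001,0.0008,0],0],[[0,0,0],[0.0001,0.0008,0],0]]'>/dev/null; python3 f.py
python3 -m handwheel '[[[0,0,0],[0.0001,0.0008,0],0],[[0,0,0],[0.0001,0.0008,0],0]]'>/dev/null; python3 f.py
python3 -m handwheel '[[[0,0,0],[0.0001,0.0008,0],0],[[0,0,0],[0.0001,0.0008,0],0]]'>/dev/null; python3 f.py
```

```text
t 12.3 pos [-1.8  2.1] z 46.7 F gauge [-2.1  1.1  1. ] M [-0.5  0.2 -0. ] rot [-180.    -0.   166.7] 25.6
t 12.5 pos [-1.5  2.2] z 46.68 F gauge [-4.8  0.   1.3] M [-1.   0.2  0. ] rot [-179.9   -0.   166.7] 25.4
t 12.7 pos [-1.2  2.2] z 46.72 F gauge [-8.1 -0.5  1.6] M [-1.4  0.3  0. ] rot [-179.9   -0.   166.7] 25.8
```

```bash
python3 -m handwheel '[[[0,0,0],[0,0.0005,0],0],[[0,0,0],[0,0.0005,0],0],[[0,0,0],[0,0.0005,0],0]]'>/dev/null; python3 f.py; python3 -m handwheel '[[[0,0,0],[0,0,0],0]]'>/dev/null; python3 f.py
```

```text
t 13.0 pos [-1.2  2.2] z 46.72 F gauge [-9.   0.3  1.5] M [-1.7  0.4  0. ] rot [-179.9   -0.   166.7] 25.5
t 13.1 pos [-1.2  2.2] z 46.71 F gauge [-8.7 -0.4  2.3] M [-1.7  0.3 -0. ] rot [-179.9   -0.   166.7] 25.6
```

```bash
python3 -m handwheel '[[[0,0,0],[0,0.0004,0],0],[[0,0,0],[0,0.0004,0],0],[[0,0,0],[0,0.0004,0],0]]'>/dev/null; python3 f.py; python3 -m handwheel '[[[0,0,0],[0,0,0],0]]'>/dev/null; python3 f.py
```

```text
t 13.4 pos [-1.1  2.2] z 46.72 F gauge [-10.1   0.1   3. ] M [-1.9  0.4  0. ] rot [-179.8   -0.   166.7] 25.5
t 13.5 pos [-1.1  2.2] z 46.7 F gauge [-11.1  -0.3   2.8] M [-1.9  0.4 -0. ] rot [-179.8   -0.   166.7] 25.6
```

```bash
python3 -m handwheel '[[[0,0,0],[0,0,0],0.6],[[0,0,0],[0,0,0],0.6],[[0,0,0],[0,0,0],0.6],[[0,0,0],[0,0,0],0.6],[[0,0,0],[0,0,0],0.6],[[0,0,0],[0,0,0],0.6],[[0,0,0],[0,0,0],0.6]]'>/dev/null; python3 f.py
python3 -m handwheel '[[[0,0,0],[0,0,-0.04],0.6],[[0,0,0],[0,0,-0.08],0.6],[[0,0,0],[0,0,-0.12],0.6],[[0,0,0],[-0.01,0,-0.13],0.6],[[0,0,0],[-0.01,0,-0.13],0.6]]'>/dev/null; python3 f.py
python3 -c "
from h import *
w=snap('wrist','w3'); cv2.imwrite('pics/w3b.png',cv2.resize(w['image'],(800,600),interpolation=cv2.INTER_CUBIC)[:,:,::-1])"
```

```text
t 14.2 pos [0.8 2.3] z 46.75 F gauge [0.4 0.1 0.2] M [ 0.1 -0.1  0. ] rot [180.    0.  166.7] 55.2
t 14.7 pos [ 0.9 -9.6] z 179.19 F gauge [-0.5 -0.5  0. ] M [ 0.1 -0.1  0. ] rot [179.9   0.3 166.7] 54.9
```

View pics/w3b.png

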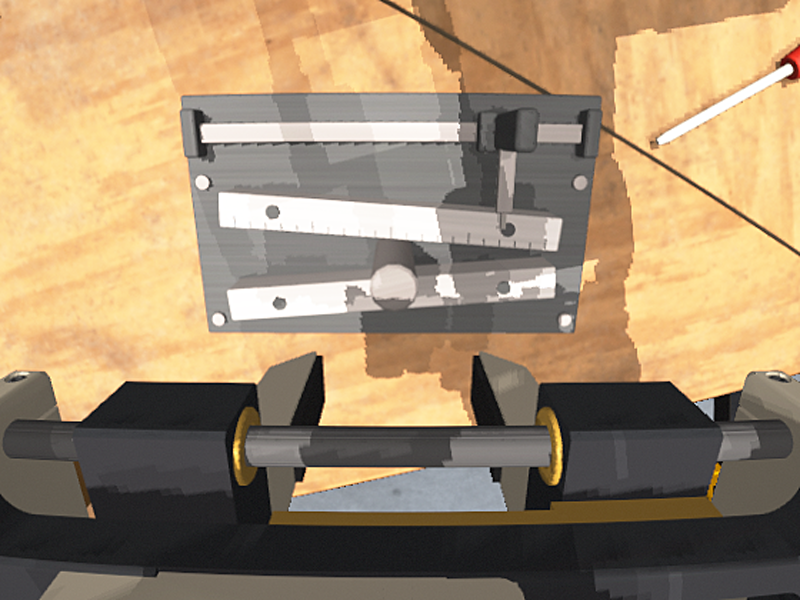

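The rod stands upright between the jaws, its top at (394,287). Needle tip at about (504,226), post top at about (519,122). I'll measure all three in this view.

```bash
cat > fit3.py <<'E'
from h import *
from fit2 import loc,S
from scipy.optimize import least_squares
np.set_printoptions(precision=2,suppress=True)
w=load('w3')
L=[(S(*p),8,1,0,-140) for p in ((181,96),(209,331))]+[(S(*p),8,0,1,105) for p in ((181,96),(400,94),(601,96))]\
 +[(S(*p),8,0,1,-65) for p in ((209,331),(400,332),(576,331))]+[(S(*p),8,1,0,140) for p in ((601,96),(576,331))]+[(S(*p),38,.075,1,13.75) for p in ((219,231),(558,251))]+[(S(219,210),38,1,0,-110)]
f=lambda q:[ (np.dot((a,b),loc(q,at_z(w,*p,z)))-k) for p,z,a,b,k in L]
q3=least_squares(f,[582.6,76.7,1.338],loss='soft_l1').x
if __name__=='__main__':
    print(q3[:2],np.degrees(q3[2]),np.array(f(q3)))
    for n,p,z in (('rod',(394,287),103),('needle',(504,226),44.5),('post',(519,122),87)):
        P=at_z(w,*S(*p),z); print(n,P,loc(q3,P),'depth',at_d(w,*S(*p)))
    o=get_obs(); print('tool',loc(q3,o['tool_pos']),o['tool_pos'])
E
python3 fit3.py
```

```text
[581.93  76.62] 76.85448817857235 [ 1.24  0.27 -0.2  -1.42 -1.26  2.59  1.6   1.62 -1.55 -0.55 -2.4   0.09
  0.37]
rod [580.71  78.85 103.  ] [1.9  1.69] depth [580.65  78.87 103.22]
needle [575.39 150.46  44.5 ] [70.42 23.17] depth [575.12 150.24  45.7 ]
post [515.36 159.1   87.  ] [65.18 83.58] depth [515.36 159.14  86.82]
tool [ 2.8  -7.93] [590.29  77.54 177.07]
```

```bash
python3 -m handwheel '[[[0,0,0],[0.03,0.02,0],0.6],[[0,0,0],[0.06,0.045,0],0.6],[[0,0,0],[0.088,0.064,0],0.6],[[0,0,0],[0.088,0.064,0],0.6],[[0,0,0],[0.088,0.064,0.04],0.6],[[0,0,0],[0.088,0.064,0.08],0.6],[[0,0,0],[0.088,0.064,0.11],0.6],[[0,0,0],[0.088,0.064,0.127],0.6],[[0,0,0],[0.088,0.064,0.127],0.6],[[0,0,0],[0.088,0.064,0.127],0.6]]'>/dev/null; python3 f.py
python3 -m handwheel '[[[0,0,0],[0,0,0],0],[[0,0,0],[0,0,0],0],[[0,0,0],[0,0,0],0],[[0,0,0],[0,0,0],0],[[0,0,0],[0,0,0],0],[[0,0,0],[0,0,0],0],[[0,0,0],[0,0,0],0],[[0,0,0],[0,0,0],0]]'>/dev/null; python3 f.py
```

```text
t 15.75 pos [64.3 80.3] z 49.16 F gauge [ 0.8 -0.5  0.6] M [ 0.1 -0.1  0. ] rot [-180.    -0.1  166.7] 54.9
t 16.55 pos [65.  80.1] z 49.94 F gauge [1.2 1.3 2.6] M [ 0.3  0.  -0.1] rot [180.    0.  166.7] 11.9
```

```bash
python3 -m handwheel '[[[0,0,0],[0,-0.01,0],0],[[0,0,0],[0,-0.02,0],0],[[0,0,0],[0,-0.03,0],0],[[0,0,0],[0,-0.04,0],0],[[0,0,0],[0,-0.05,0],0],[[0,0,0],[0,-0.06,0],0],[[0,0,0],[0,-0.064,0],0],[[0,0,0],[0,-0.066,0],0],[[0,0,0],[0,-0.066,0],0],[[0,0,0],[0,-0.066,0],0]]'>/dev/null; python3 f.py
python3 -c "
from h import *
c=snap('scene','s4');snap('side','d4')
s=load('d4')
a=cv2.resize(c['image'][155:245,195:320],None,fx=3.2,fy=5,interpolation=cv2.INTER_CUBIC)
b=cv2.resize(s['image'][175:250,235:325],None,fx=4.4,fy=6,interpolation=cv2.INTER_CUBIC)
o=np.zeros((450,800,3),np.uint8);o[:450,:400]=a;o[:450,400:796]=b;cv2.imwrite('pics/v4.png',o[:,:,::-1])"
```

```text
t 17.55 pos [-2.5 80.3] z 49.9 F gauge [-1.6  2.7  6.1] M [ 0.   0.1 -0. ] rot [-179.9   -0.   166.7] 11.9
```

```bash
python3 -m handwheel '[[[0,0,0],[0,0.0015,-0.0003],0],[[0,0,0],[0,0.0015,-0.0003],0],[[0,0,0],[0,0.0015,-0.0003],0]]'>/dev/null; python3 f.py
```

```text
t 17.95 pos [-0.3 80.3] z 49.95 F gauge [-1.6  1.7  3.9] M [-0.   0.  -0.1] rot [-180.    -0.   166.7] 12.0
```

```bash
python3 -m handwheel '[[[0,0,0],[0,-0.0007,0],0],[[0,0,0],[0,-0.0007,0],0],[[0,0,0],[0,-0.0007,0],0]]'>/dev/null; python3 f.py
```

```text
t 18.25 pos [-0.4 80.3] z 49.96 F gauge [-0.1  0.3  2.4] M [ 0.1 -0.1 -0.1] rot [-180.     0.   166.7] 11.8
```

```bash
python3 -m handwheel '[[[0,0,0],[0,-0.0006,0],0],[[0,0,0],[0,-0.0006,0],0],[[0,0,0],[0,-0.0006,0],0]]'>/dev/null; python3 f.py
```

```text
t 18.55 pos [-0.9 80.3] z 49.95 F gauge [ 1.3 -0.3  1.4] M [ 0.3 -0.  -0.1] rot [180.   -0.  166.7] 11.7
```

Close enough (rod axis at −1.1). I'll release, back straight up and look.

```bash
python3 -m handwheel '[[[0,0,0],[0,0,0],0.6],[[0,0,0],[0,0,0],0.6],[[0,0,0],[0,0,0],0.6],[[0,0,0],[0,0,0],0.6],[[0,0,0],[0,0,0],0.6],[[0,0,0],[0,0,0],0.6],[[0,0,0],[0,0,0],0.6],[[0,0,0],[0,0,0],0.6]]'>/dev/null; python3 f.py
python3 -m handwheel '[[[0,0,0],[0,0,-0.04],0.6],[[0,0,0],[0,0,-0.08],0.6],[[0,0,0],[-0.03,0,-0.12],0.6],[[0,0,0],[-0.07,0,-0.14],0.6],[[0,0,0],[-0.085,0,-0.14],0.6],[[0,0,0],[-0.085,0,-0.14],0.6],[[0,0,0],[-0.085,0,-0.14],0.6]]'>/dev/null; python3 f.py
python3 -c "
from h import *
w=snap('wrist','w5'); cv2.imwrite('pics/w5b.png',cv2.resize(w['image'][50:250,140:420],(800,571),interpolation=cv2.INTER_CUBIC)[:,:,::-1])"
```

```text
t 19.35 pos [-1.  80.3] z 50.03 F gauge [ 0.  -0.2 -0.5] M [ 0.1 -0.1  0. ] rot [-180.     0.   166.7] 54.9
t 20.05 pos [-1.3 -3.7] z 189.12 F gauge [-1.3  0.6 -0.5] M [ 0.1 -0.1 -0. ] rot [-180.    -0.1  166.7] 55.4
```

View pics/w5b.png

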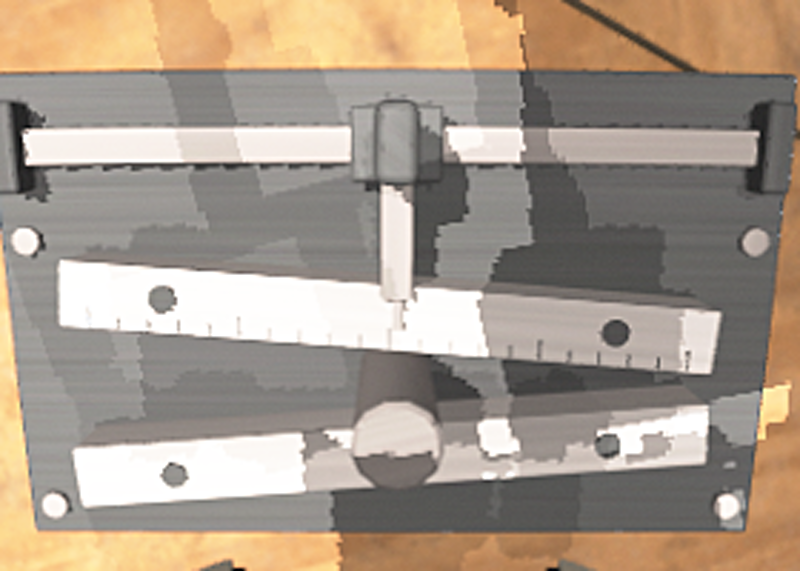

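The rod is upright with its top at (396,446), and the needle tip is at (397,325), right in line. I'll check the offset numerically.

```bash
python3 -c "
from h import *
from fit2 import loc,q
w=load('w5'); k=.35
g=lambda x,y:(140+(x+.5)*k-.5,50+(y+.5)*k-.5)
for yaw in (76.7,76.85):
    Q=[q[0],q[1],np.radians(yaw)]
    print(loc(Q,at_z(w,*g(396.5,446),103)),loc(Q,at_z(w,*g(397,325),44.5)),loc(Q,at_z(w,*g(397,140),87)),at_d(w,*g(396,435)))
"
```

```text
[-0.5  0.9] [-0.3 23.3] [-0.4 80.6] [578.3  79.  102.8]
[-0.5  1. ] [-0.2 23.3] [-0.2 80.6] [578.3  79.  102.8]
```

The offset is 0.3 mm or less, and the rod top at ~103 mm shows it is standing on the plate. Handing in.

```bash
python3 -c "
from plant import close_job
print(close_job())"
```

```text
the job is handed in; nothing more can be done
None
```

The job is handed in: the rod is wedged upright on the base plate, pressed home with about 10.5 N (highest reading 11.1 N), and the needle is level with its middle to about 0.3 mm, in about 20 s.

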